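# Pack the wine-service box and close its lid

### The job

Pack the wooden wine-service box: lay the folded waiter's corkscrew flat in its railed bay, stand one of the three plain straight corks upright in each of the three wells, right down on the bottom, then put the lid on so that it sits flat on the rim all round. Leave the two mushroom-shaped champagne corks and the jigger where they are.

Things in the scene. Friction and masses are not known exactly. Their poses are not given: they have to be found in the camera images.
- wine_box: fixed open wooden box, 158 (x) x 172 (y) x 58 mm high, walls 7; origin centre of underside; inner floor z 6. Corkscrew bay along y, centre x -36 y 0, 31 x 124 mm, between rails 9 mm high, broken for |y| < 24 to let fingers in. Block (x 8 to 72, top z 20) has 3 wells, 32 mm wide, bottoms at z 6, centres x 32, y -48, 0, 48. Lid rests on the rim (z 58)
- box_lid: loose wooden lid, 280 g, lying right way up: board 164 (x) x 178 (y) x 10 mm over a rebate 136 x 150 x 6 mm that drops inside the walls with 4 mm play; origin centre of the rebate's underside, 52 mm above the box's origin when closed. Brass bar pull in the middle, 70 mm along y, 12 thick, at z 28 to 41. Fits either way round, not crosswise, over corks that stand right down
- waiters_corkscrew: folded waiter's corkscrew lying flat: slim dark and steel bar 110 mm long (y), 21 wide (x), 14 thick, 80 g; origin at the middle of its underside, z up. May lie in its bay either way round
- wine_cork_a: plain straight wine cork standing on end, a cylinder 24 mm across, 43 mm tall, 12 g; origin at the centre of its underside, z up its axis. The three plain corks are alike: any one may go into any well
- wine_cork_b: plain straight wine cork standing on end, a cylinder 24 mm across, 43 mm tall, 12 g; origin at the centre of its underside, z up its axis. The three plain corks are alike: any one may go into any well
- wine_cork_c: plain straight wine cork standing on end, a cylinder 24 mm across, 43 mm tall, 12 g; origin at the centre of its underside, z up its axis. The three plain corks are alike: any one may go into any well
- champagne_cork_a: mushroom-shaped champagne cork: head 33 mm wide on a 25 mm waist, foot 29 mm, 52 mm tall, standing on its foot; origin at the centre of its underside. Does not belong in the box (too tall for the lid to close); stays where it is
- champagne_cork_b: mushroom-shaped champagne cork: head 33 mm wide on a 25 mm waist, foot 29 mm, 52 mm tall, standing on its foot; origin at the centre of its underside. Does not belong in the box (too tall for the lid to close); stays where it is
- bar_jigger: double-ended brass jigger (hourglass measure), 43 mm across, 86 mm tall, standing near the back of the work; origin at the centre of its underside. Stays where it is
Things that resemble listed ones, but are neither listed nor needed, are in the scene too. What is shaped like the wine_cork_c but turquoise or yellow is not meant.

How it is judged:
By the outcome, as a careful person would: the job done as asked, in the order asked, and still so for the second after the job is handed in, with the robot touching nothing.
It also fails if it takes over 118 s, if anything falls off the work surface, if the arm or the gripper's body presses on something with over 40 N, if the wrist force passes 120 N, or if a joint passes its speed limit or range.

### The arm

A 7-joint arm with a two-finger parallel gripper is mounted at the origin on a cart in front of the work surface, level with it; the furniture and walls round the work are solid. World frame = base frame: x ahead of the robot, y to its left, z up, the work surface at z = 0. Lengths are in m, angles in rad, forces in N, time in s.
With the tool pointing down it reaches from about 0.425 to 0.95 m from the base axis. Payload 4.7 kg.
Tool frame: the origin (TCP) lies on the mounting face of the last link; the fingertips stand 173 mm ahead of it and the grasp point (between the pads) lies 155 mm ahead of it; z points along the fingers, y is the line along which they close (so a half turn about z gives the same grasp; the last joint's range is limited). The gripper opens to 85 mm and grips with 20 to 120 N. Pads are 22 mm wide; open, the fingers measure 114 mm over their backs; the gripper's body (76 mm by 85 mm) begins 54 mm behind the grasp point. The pads swing forward as they close: fully open they stand 13 mm farther back than shut.
Start: joints at [-1.337, 0.469, -0.049, 1.532, 0.024, 1.141, -0.082], TCP at [0.175, 0.652, 0.405] pointing down, gripper open.
Joint ranges: [-2.59, 2.59], [-0.33, 1.99], [-1.39, 1.29], [0.1, 2.45], [-1.04, 4.18], [0.21, 1.99], [-2.66, 2.66]. Speed limits (rad/s): [2.57, 2.57, 3.14, 3.14, 3.14, 3.14, 3.14].

### API

Orientations are given as [roll, pitch, yaw] about the fixed x, y, z axes, in that order (R = Rz(yaw) Ry(pitch) Rx(roll)).
In Python, from rig import r gives the robot as it stands.
- The arm moves only by the shell command python3 -m crank 'ROWS' [OPENING] [FORCE]. ROWS is JSON, a list of rows, each a list of 2 entries, a list of its own where there are three numbers: the shift along the tool's x, y, z in cm, then the turn about the tool's z in rad. In form: [[[dx, dy, dz], yaw], ...]. A call has 1 to 5 rows; each row shifts and turns the commanded pose from where the row before left it, along the tool's axes as they then stand; what a row does not reach is not made up. A row lasts 1/12 s, in which the tool goes at most 41.7 mm and 7.16 degrees, less where a joint would pass 70% of its speed; a pose out of reach is approached as far as the arm can. A call is refused whole if a number of a shift passes 4.17 or a number of a turn 0.125, either way. A call with a gripper value outside its range is refused whole. OPENING is the closure, from -1 (fully open) to 1 (shut), set as the call begins (- or left out, the last holds). The fingers move at their own pace and stop on an object; FORCE is the grip in N (left out, the last holds). Time passes only in rows, so rows that do not move let the fingers close. It gives the time, the measured TCP pose, the force, the opening and the grip force at its end, in the units of the state.
- r.get_obs(): the state, without advancing time (a new reading comes with each control period).
- r.grab_frame(name): name is "side" or "top" or "wrist"; returns a dict with "image" (384x512x3 uint8, red, green, blue), "fx", "fy", "cx", "cy" (pixels), "rvec" (rotation vector, rad) and "tvec" (3), from world to camera coordinates, as OpenCV has them. Camera axes: x right, y down, z forward; pixel columns grow to the right and rows downward; lengths in m; the calibration is good to about 2 mm. A picture is of the moment at which its call begins. There is no depth.
- r.sign_off(): hands the job in; it is judged then, once.
Trained networks look in a picture, given as the dict that the camera call returned (one of the last four; its "shot" number tells which), for a name from the list of things; names that differ only in an ending like _2 or _b are one class to them, and where a whole thing is asked for, a point or a joint stands for the part that bears it (a point fixed in the world has none). Each returns a list of dicts, best first, with "p" (0 to 1); they miss things now and then, are a little off and sometimes report something else, mostly with a low value. They report only what shows in the picture. A call takes as long as a camera call. They do not tell look-alikes from the thing itself.
- r.find_in(picture, target): "location" ([column, row] in pixels, amid what is visible of it).
The state is a dict: "time": time; "joints": joint angles; "joint_vel": joint speeds; "tau": joint torques, N m; "tcp_pos": TCP position; "orientation": TCP orientation; "force": force on the tool from outside, world axes, zero at the start; "torque": the same for the moment, N m; "gripper_width": finger opening in m; "grip_force": force on a finger pad.
Only numpy, scipy, OpenCV 4.12 (cv2) and the standard library are available. Lean on these libraries where they do the work, as an engineer would, in place of code of your own. Each camera call takes 0.05 s, during which the arm holds its last target. There are 200 camera calls.

## Working session

There is one attempt and no reset: what is moved stays moved. The work goes in short steps, Python scripts to look and compute and a shell command to move; the robot and the scene stay as the last step left them, time stands still between calls to the robot, and variables do not carry over. Pictures are saved under pics/ and viewed, at most 14 in all, crops included, and the job is handed in when it is done.

```bash
ls; mkdir -p pics; cat > h.py <<'E'
import numpy as np,cv2
from rig import r
def shot(n,fn=None):
    f=r.grab_frame(n)
    if fn: cv2.imwrite('pics/'+fn,cv2.cvtColor(np.asarray(f['image']),cv2.COLOR_RGB2BGR))
    return f
def world(f,uv,z):
    R=cv2.Rodrigues(np.array(f['rvec'],float))[0];t=np.array(f['tvec'],float).ravel()
    d=R.T@np.array([(uv[0]-f['cx'])/f['fx'],(uv[1]-f['cy'])/f['fy'],1.]);c=-R.T@t
    return c+d*(z-c[2])/d[2]
def pix(f,p):
    R=cv2.Rodrigues(np.array(f['rvec'],float))[0];q=R@np.array(p,float)+np.array(f['tvec'],float).ravel()
    return [f['fx']*q[0]/q[2]+f['cx'],f['fy']*q[1]/q[2]+f['cy']]
E
python3 - <<'E'
from h import *
np.set_printoptions(precision=3,suppress=True)
o=r.get_obs();print(o)
for n in ['top','side']:
    f=shot(n,n+'0.png');R=cv2.Rodrigues(np.array(f['rvec'],float))[0];print(n,f['fx'],-R.T@np.array(f['tvec'],float).ravel(),R)
    for t,z in [('wine_box',.058),('box_lid',.016),('waiters_corkscrew',.014),('wine_cork_a',.022),('champagne_cork_a',.026),('bar_jigger',.04)]:
        for d in r.find_in(f,t): print(n,t,round(d['p'],2),np.round(d['location']),world(f,d['location'],z)[:2])
E
```

```text
pics
{'time': 0.0, 'joints': array([-1.337,  0.469, -0.049,  1.534,  0.024,  1.141, -0.082]), 'joint_vel': array([-0.003, -0.001,  0.   , -0.001,  0.001, -0.   , -0.001]), 'tau': array([ -0.001, -51.029,  -0.047, -23.772,   0.011,   0.008,  -0.   ]), 'tcp_pos': array([0.175, 0.652, 0.404]), 'orientation': array([-3.14 ,  0.   ,  2.879]), 'force': array([ 1.042, -0.341,  0.434]), 'torque': array([ 0.008,  0.052, -0.044]), 'grip_force': 0.0, 'gripper_width': 0.08536291946523156}
top 355.73116264073354 [ 0.345 -0.026  1.313] [[ 0.025 -1.     0.005]
 [-0.99  -0.025 -0.136]
 [ 0.136 -0.002 -0.991]]
top wine_box 0.97 [303. 200.] [ 0.502 -0.208]
top box_lid 0.64 [188. 208.] [0.465 0.203]
top box_lid 0.45 [145. 223.] [0.406 0.359]
top waiters_corkscrew 0.4 [242. 217.] [0.437 0.008]
top wine_cork_a 0.6 [371. 190.] [ 0.551 -0.463]
top wine_cork_a 0.55 [363. 206.] [ 0.487 -0.434]
top wine_cork_a 0.47 [244. 194.] [0.524 0.001]
top wine_cork_a 0.36 [347. 200.] [ 0.511 -0.374]
top champagne_cork_a 0.4 [144. 195.] [0.507 0.367]
side 358.09532975199306 [ 0.6   -1.051  0.552] [[ 0.997  0.078  0.015]
 [ 0.048 -0.437 -0.898]
 [-0.064  0.896 -0.44 ]]
side wine_box 0.82 [244. 231.] [ 0.506 -0.277]
side box_lid 0.98 [249. 173.] [0.468 0.194]
side waiters_corkscrew 0.56 [203. 270.] [ 0.421 -0.387]
side wine_cork_a 0.75 [248. 265.] [ 0.525 -0.369]
side wine_cork_a 0.65 [237. 157.] [0.404 0.336]
```

```bash
cd pics; python3 -c "
import cv2
a=cv2.imread('top0.png');cv2.imwrite('c1.png',cv2.resize(a[130:300,90:420],(800,412),interpolation=cv2.INTER_CUBIC))
a=cv2.imread('side0.png');cv2.imwrite('c2.png',cv2.resize(a[110:330,100:400],(800,587),interpolation=cv2.INTER_CUBIC))"
```

```text
(no output)
```

View pics/c1.png

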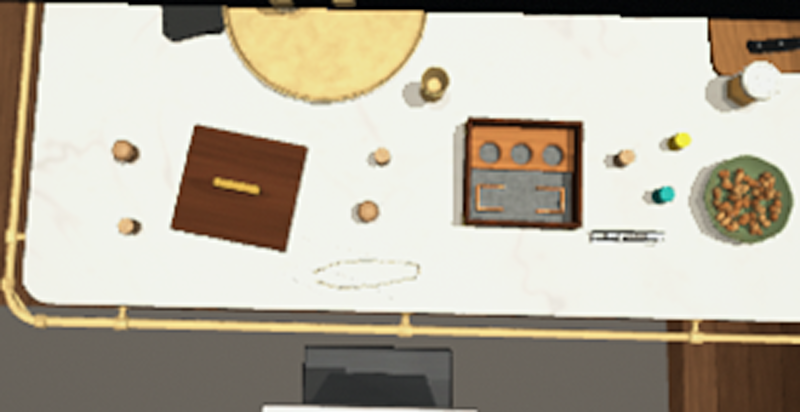

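View pics/c2.png

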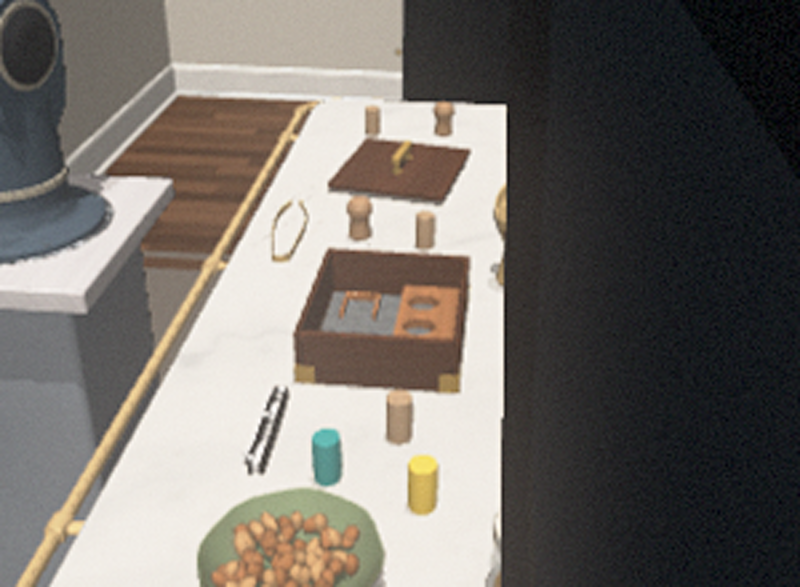

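Top crop: lid (240,187), box (523,173), corkscrew (626,237), plain corks (129,226), (381,157), (625,157). Champagne corks are at (124,151) and (367,211); the yellow and teal ones are decoys. I'll move over the lid for a close look.

```bash
python3 -m crank '[[[0,0,0],-0.0877],[[0,0,0],-0.0877],[[0,0,0],-0.0877],[[-2.2,-3.4,0],0],[[-2.2,-3.4,0],0]]' -1 30
python3 -m crank '[[[-2.2,-3.4,0],0],[[-2.2,-3.4,0],0],[[-2.2,-3.4,0],0],[[-2.2,-3.4,0],0],[[-2.2,-3.4,0],0]]'
python3 -m crank '[[[-2.2,-3.4,0],0],[[-2.2,-3.4,0],0],[[-2.2,-3.4,0],0],[[0,0,0],0],[[0,0,0],0]]'
python3 - <<'E'
from h import *
np.set_printoptions(precision=3,suppress=True)
f=shot('wrist','w0.png');R=cv2.Rodrigues(np.array(f['rvec'],float))[0];print(f['fx'],-R.T@np.array(f['tvec'],float).ravel(),R)
E
```

```text
time: 1.12
tcp_pos: [0.2177, 0.5845, 0.4041]
orientation: [3.141, -0.001, -3.136]
force: [2.5, -1.1, 0.3]
gripper_width: 0.0852
grip_force: 0.0
time: 1.53
tcp_pos: [0.3301, 0.412, 0.405]
orientation: [3.141, 0.0, -3.141]
force: [1.1, 0.7, -0.8]
gripper_width: 0.0853
grip_force: 0.0
time: 1.95
tcp_pos: [0.3969, 0.3095, 0.4051]
orientation: [3.141, 0.001, 3.136]
force: [-0.4, -0.1, 0.9]
gripper_width: 0.0856
grip_force: 0.0
322.1035843210687 [0.327 0.311 0.375] [[ 0.006  1.     0.001]
 [ 0.962 -0.006  0.272]
 [ 0.272 -0.001 -0.962]]
```

View pics/w0.png

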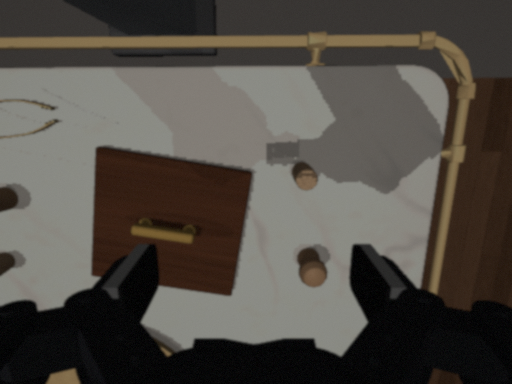

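Lid board corners at (97,147), (251,170), (232,294), (92,275); plain cork top near (306,183), champagne cork (313,272). Next: box and corkscrew.

```bash
cat >> h.py <<'E'
from scipy.optimize import least_squares
def fit(obs,x0):  # obs: list of (frame, model xyz, pixel); x0=[x,y,yaw]
    def e(p):
        c,s=np.cos(p[2]),np.sin(p[2]);o=[]
        for f,m,uv in obs: o+=list(np.array(pix(f,[p[0]+c*m[0]-s*m[1],p[1]+s*m[0]+c*m[1],m[2]]))-uv)
        return o
    q=least_squares(e,x0,loss='soft_l1');return q.x,np.round(np.array(e(q.x)).reshape(-1,2),1)
E
python3 -m crank '[[[-1,-3.9,0],0],[[-1,-3.9,0],0],[[-1,-3.9,0],0],[[-1,-3.9,0],0],[[-1,-3.9,0],0]]'
python3 -m crank '[[[0,-3.9,0],0],[[0,-3.9,0],0],[[0,-3.9,0],0],[[0,-3.9,0],0],[[0,-3.9,0],0]]'
python3 -m crank '[[[0,-3.9,0],0],[[0,-3.9,0],0],[[0,-3.9,0],0],[[0,-3.9,0],0],[[0,0,0],0]]'
python3 - <<'E'
from h import *
import pickle
np.set_printoptions(precision=3,suppress=True)
f=shot('wrist','w1.png');pickle.dump(f,open('w1.pkl','wb'));R=cv2.Rodrigues(np.array(f['rvec'],float))[0];print(-R.T@np.array(f['tvec'],float).ravel())
a=np.asarray(f['image']);cv2.imwrite('pics/w1c.png',cv2.resize(np.clip(a[:300,:,::-1].astype(float)*1.5,0,255).astype(np.uint8),(800,469),interpolation=cv2.INTER_CUBIC))
E
```

```text
time: 2.42
tcp_pos: [0.4452, 0.1172, 0.4049]
orientation: [3.141, 0.0, -3.137]
force: [0.2, 0.5, 0.2]
gripper_width: 0.085
grip_force: 0.0
time: 2.83
tcp_pos: [0.4457, -0.078, 0.4049]
orientation: [3.141, 0.001, -3.137]
force: [1.4, 0.1, -0.2]
gripper_width: 0.0856
grip_force: 0.0
time: 3.25
tcp_pos: [0.4452, -0.2397, 0.4054]
orientation: [-3.136, 0.001, 3.134]
force: [-0.4, -0.1, 0.1]
gripper_width: 0.0858
grip_force: 0.0
[ 0.376 -0.238  0.376]
```

View pics/w1c.png

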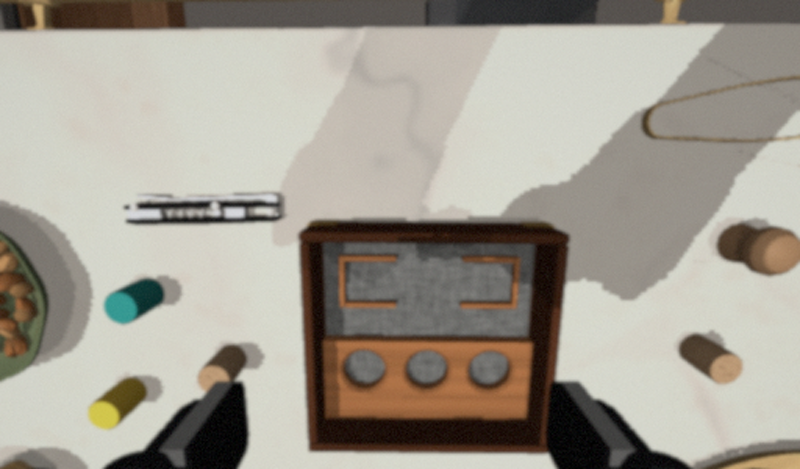

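```bash
python3 - <<'E'
from h import *
import pickle
np.set_printoptions(precision=4,suppress=True)
f=pickle.load(open('w1.pkl','rb'));S=1.5625
P=lambda u,v:np.array([u/S,v/S])
obs=[((8,-79,20),P(323,339)),((8,79,20),P(532,340)),((72,-79,20),P(323,418)),((72,79,20),P(531,419)),
((32,-48,20),P(365,367)),((32,0,20),P(427,367)),((32,48,20),P(489,368)),((-51.5,-62,15),P(345,262)),((-51.5,62,15),P(515,262)),((-20.5,-62,15),P(345,302)),((-20.5,62,15),P(515,302)),((-79,-86,58),P(301,236)),((-79,86,58),P(568,236))]
print('box',*fit([(f,np.array(m)/1000,p) for m,p in obs],[.5,-.2,0]))
for n,p,z in [('csL',P(126,208),.010),('csR',P(284,207),.010),('corkR',P(725,366),.043),('corkL',P(213,378),.043)]: print(n,world(f,p,z))
w=dict(np.load('/dev/null')) if 0 else None
# lid from frame at earlier pose: same intrinsics, use TCP offset
import copy
g=copy.deepcopy(f);R=np.array([[.006,1,.001],[.962,-.006,.272],[.272,-.001,-.962]]);g['rvec']=cv2.Rodrigues(R)[0];g['tvec']=-R@np.array([.327,.311,.375])
L=[((-82,-89,16),(97,147)),((-82,89,16),(251,170)),((82,89,16),(232,294)),((82,-89,16),(92,275))]
print('lid',*fit([(g,np.array(m)/1000,p) for m,p in L],[.46,.2,0]))
print('corkFar',world(g,(306,183),.043))
E
```

```text
box [ 0.4995 -0.217  -0.0119] [[-0.   0.7]
 [ 0.9  0.8]
 [ 1.8 -0.8]
 [-2.5 -0.7]
 [-0.2  1.8]
 [ 0.3  2.1]
 [ 0.8  1.7]
 [-0.4 -0.6]
 [-0.2 -0.1]
 [ 0.2 -0. ]
 [-2.   0.5]
 [-1.8 -3. ]
 [ 1.8 -2.1]]
csL [ 0.4084 -0.4347  0.01  ]
csR [ 0.4086 -0.3209  0.01  ]
corkR [ 0.5194 -0.0074  0.043 ]
corkL [ 0.5266 -0.3729  0.043 ]
lid [ 0.4683  0.2084 -0.1606] [[-2.8 -1.2]
 [ 1.5 -0.1]
 [ 0.8  0.9]
 [-0.5  0.8]]
corkFar [0.4105 0.3662 0.043 ]
```

```bash
python3 -m crank '[[[0,0,0],0.1208],[[0,0,0],0.1208],[[0,0,0],0.1208],[[0,0,0],0.1208],[[0,0,0],0.1208]]' >/dev/null
python3 -m crank '[[[0,0,0],0.1208],[[0,0,0],0.1208],[[0,0,0],0.1208],[[0,0,0],0.1208],[[0,0,0],0.1208]]' >/dev/null
python3 -m crank '[[[0,0,0],0.1208],[[0,0,0],0.1208],[[0,0,0],0.1208],[-0,0],[0,0]]' | head -1
python3 -m crank '[[[0,0,0],0.1208],[[0,0,0],0.1208],[[0,0,0],0.1208],[[-3.4,-0.9,2],0],[[-3.4,-0.9,2],0]]'|head -3
python3 -m crank '[[[-3.4,-0.9,2],0],[[-3.4,-0.9,2],0],[[0,0,2],0],[[0,0,0],0],[[0,0,0],0]]'
python3 - <<'E'
from h import *
import pickle
np.set_printoptions(precision=4,suppress=True)
print(r.get_obs()['joints'])
f=shot('wrist');pickle.dump(f,open('w2.pkl','wb'))
a=np.asarray(f['image']);cv2.imwrite('pics/w2c.png',np.clip(a[...,::-1].astype(float)*1.5,0,255).astype(np.uint8))
E
```

```text
time: 4.55
tcp_pos: [0.4313, -0.298, 0.3646]
orientation: [3.138, -0.001, 1.584]
time: 4.97
tcp_pos: [0.4112, -0.3679, 0.3036]
orientation: [-3.14, -0.003, 1.575]
force: [0.6, 0.3, 0.6]
gripper_width: 0.0856
grip_force: 0.0
[ 0.1204  0.4527  0.6992  1.961  -0.3803  0.8646  1.0267]validation failed for argument at $[3]...
```

View pics/w2c.png

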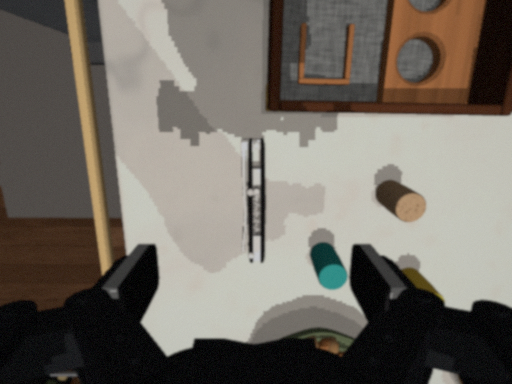

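```bash
python3 - <<'E'
from h import *
import pickle
np.set_printoptions(precision=4,suppress=True)
f=pickle.load(open('w2.pkl','rb'))
print(r.get_obs()['tcp_pos'])
for n,p,z in [('t',(254.5,138),.014),('b',(255,262),.014),('l',(243,200),.010),('r',(266,200),.010),('cork',(411,206),.043),('well',(418,60),.020),('railin',(304,78),.015),('railin2',(347,78),.015)]: print(n,world(f,p,z))
E
```

```text
[ 0.4115 -0.368   0.3047]
t [ 0.41   -0.3246  0.014 ]
b [ 0.4109 -0.4342  0.014 ]
l [ 0.4004 -0.3777  0.01  ]
r [ 0.4201 -0.3776  0.01  ]
cork [ 0.528  -0.3719  0.043 ]
well [ 0.5298 -0.2668  0.02  ]
railin [ 0.4474 -0.2792  0.015 ]
railin2 [ 0.4801 -0.2791  0.015 ]
```

Corkscrew at (255,200), pose (0.4105,−0.379), length 109.6 mm, which agrees. Grasping.

```bash
python3 -m crank '[[[-1.1,-0.1,3.5],0],[[0,0,3.5],0],[[0,0,3.5],0],[[0,0,2.2],0],[[0,0,0],0]]' -0.3 40
python3 -m crank '[[[0,0,0],0],[[0,0,0],0]]'
```

```text
time: 5.43
tcp_pos: [0.4098, -0.3779, 0.175]
orientation: [-3.138, -0.005, 1.576]
force: [0.0, 0.9, -0.5]
gripper_width: 0.0555
grip_force: 0.0
time: 5.6
tcp_pos: [0.4103, -0.381, 0.1798]
orientation: [3.138, 0.002, 1.574]
force: [0.0, 0.5, 0.1]
gripper_width: 0.0555
grip_force: 0.0
```

```bash
python3 -m crank '[[[0,0,0.2],0],[[0,0,0],0],[[0,0,0],0],[[0,0,0],0],[[0,0,0],0]]' 1 40
python3 -m crank '[[[0,0,0],0],[[0,0,-1],0],[[0,0,-2],0],[[0,0,-4],0],[[0,0,-4],0]]'
python3 -m crank '[[[0,0,-2],0],[[0,0,0],0],[[0,0,0],0]]'
```

```text
time: 6.02
tcp_pos: [0.4093, -0.3813, 0.1771]
orientation: [3.139, 0.0, 1.572]
force: [0.7, 0.4, 7.7]
gripper_width: 0.0187
grip_force: 39.1
time: 6.43
tcp_pos: [0.408, -0.3807, 0.2865]
orientation: [-3.139, -0.002, 1.571]
force: [0.0, -1.0, 0.0]
gripper_width: 0.0189
grip_force: 39.6
time: 6.68
tcp_pos: [0.4087, -0.3812, 0.3072]
orientation: [3.139, 0.001, 1.571]
force: [-0.1, 1.0, -1.1]
gripper_width: 0.0186
grip_force: 39.6
```

```bash
python3 -m crank '[[[3.25,1.1,0],0.012],[[3.25,1.1,0],0],[[3.25,1.1,0],0],[[3.25,1.1,0],0],[[3.25,1.1,0],0]]'|head -2
python3 -m crank '[[[0,0,0],0],[[0,0,0],0]]' 
python3 - <<'E'
from h import *
import pickle
f=shot('wrist');pickle.dump(f,open('w3.pkl','wb'))
a=np.asarray(f['image']);cv2.imwrite('pics/w3c.png',np.clip(a[...,::-1].astype(float)*1.5,0,255).astype(np.uint8))
E
```

```text
time: 7.1
tcp_pos: [0.4647, -0.2171, 0.3042]
time: 7.27
tcp_pos: [0.4655, -0.2164, 0.3041]
orientation: [-3.138, -0.002, 1.565]
force: [-0.6, -0.6, -1.8]
gripper_width: 0.0185
grip_force: 39.6
```

View pics/w3c.png

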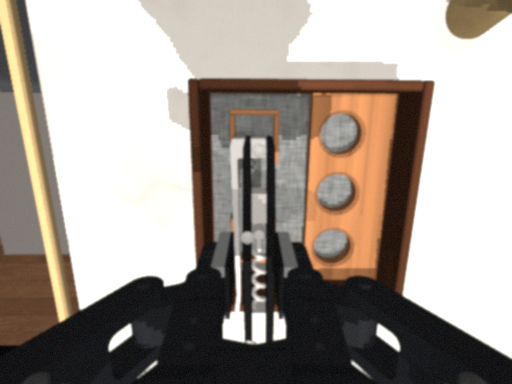

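```bash
python3 - <<'E'
from h import *
import pickle
np.set_printoptions(precision=4,suppress=True)
f=pickle.load(open('w3.pkl','rb'))
for n,p,z in [('csend',(255.5,139),.141),('w',(340,132),.02),('w0',(335,191),.02),('w-',(331,244),.02),('rl',(235,114),.015),('rr',(275,114),.015),('rim tl',(190,80),.058),('rim tr',(434,82),.058)]: print(n,world(f,p,z))
obs=[((32,48,20),(340,132)),((32,0,20),(335,191)),((32,-48,20),(331,244)),((-51.5,62,15),(235,114)),((-20.5,62,15),(275,114)),((-79,86,58),(190,80)),((79,86,58),(434,82))]
print(*fit([(f,np.array(m)/1000,p) for m,p in obs],[.5,-.2,0]))
E
```

```text
csend [ 0.465  -0.1607  0.141 ]
w [ 0.531  -0.1688  0.02  ]
w0 [ 0.5301 -0.2164  0.02  ]
w- [ 0.5295 -0.2636  0.02  ]
rl [ 0.4493 -0.1548  0.015 ]
rr [ 0.4806 -0.155   0.015 ]
rim tl [ 0.4237 -0.1322  0.058 ]
rim tr [ 0.5788 -0.1344  0.058 ]
[ 0.4989 -0.2177 -0.0203] [[ 0.9  2. ]
 [ 0.8  2.2]
 [ 0.2  2.9]
 [-0.8 -0.2]
 [-1.2  0.4]
 [-3.4 -3.4]
 [ 1.5 -1.8]]
```

```bash
python3 -m crank '[[[-0.1,-0.1,3.5],0],[[0,0,3.5],0],[[0,0,3],0],[[0,0,1.2],0],[[0,0,0.5],0]]'
python3 -m crank '[[[0,0,0.2],0],[[0,0,0.2],0],[[0,0,0],0]]'
```

```text
time: 7.73
tcp_pos: [0.4626, -0.2214, 0.1872]
orientation: [-3.136, -0.002, 1.556]
force: [-2.8, 2.6, 21.6]
gripper_width: 0.0187
grip_force: 46.7
time: 7.98
tcp_pos: [0.464, -0.2221, 0.1866]
orientation: [3.14, 0.0, 1.557]
force: [-0.9, 0.8, 6.0]
gripper_width: 0.0185
grip_force: 41.3
```

```bash
python3 - <<'E'
from h import *
f=shot('wrist')
s=shot('side')
a=np.clip(np.asarray(f['image'])[60:360,80:460,::-1].astype(float)*1.5,0,255).astype(np.uint8)
b=cv2.resize(np.asarray(s['image'])[195:265,200:290,::-1],(380,296),interpolation=cv2.INTER_CUBIC)
cv2.imwrite('pics/w4c.png',np.hstack([a[:296],b]));o=r.get_obs();print(o['tcp_pos'],o['force'],o['orientation'])
E
```

```text
[ 0.46410454 -0.22203808  0.18654419] [-1.2122499   0.61586194  7.14691229] [3.13946675e+00 8.71627912e-04 1.55701178e+00]
```

View pics/w4c.png

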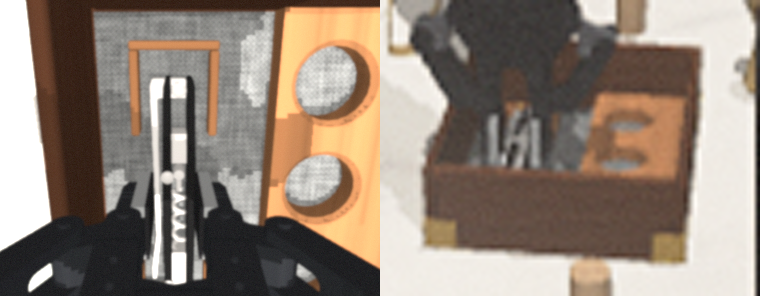

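```bash
python3 -m crank '[[[0,0,-1.5],0],[[0.5,0,0],0],[[0,0,0],0],[[0,0,0.8],0],[[0,0,0.4],0]]'
python3 -m crank '[[[0,0,0.3],0],[[0,0,0.2],0],[[0,0,0],0]]'
```

```text
time: 8.5
tcp_pos: [0.464, -0.2149, 0.1867]
orientation: [-3.141, -0.0, 1.56]
force: [1.1, 0.2, 6.1]
gripper_width: 0.019
grip_force: 43.3
time: 8.75
tcp_pos: [0.464, -0.2158, 0.1861]
orientation: [-3.141, -0.007, 1.558]
force: [-9.1, 8.1, 51.8]
gripper_width: 0.0188
grip_force: 48.4
```

```bash
python3 -m crank '[[[0,0,-0.4],0],[[0,0,0],0],[[0,0,0],0]]'
python3 -m crank '[[[0,0,0],0],[[0,0,0],0],[[0,0,0],0]]' 0.25
python3 -m crank '[[[0,0,-1],0],[[0,0,-2],0],[[0,0,-4],0],[[0,0,-4],0],[[0,0,-1],0]]'|head -2
python3 - <<'E'
from h import *
import pickle
f=shot('wrist')
s=shot('side')
a=np.clip(np.asarray(f['image'])[60:360,80:460,::-1].astype(float)*1.5,0,255).astype(np.uint8)
b=cv2.resize(np.asarray(s['image'])[195:265,200:290,::-1],(380,296),interpolation=cv2.INTER_CUBIC)
cv2.imwrite('pics/w5c.png',np.hstack([a[:296],b]));pickle.dump(f,open('w5.pkl','wb'))
E
```

```text
time: 9.0
tcp_pos: [0.4643, -0.2154, 0.1865]
orientation: [3.141, 0.0, 1.559]
force: [0.3, 0.5, 7.8]
gripper_width: 0.0185
grip_force: 43.0
time: 9.25
tcp_pos: [0.4677, -0.2154, 0.1873]
orientation: [3.134, 0.003, 1.561]
force: [7.4, -0.6, 3.5]
gripper_width: 0.0318
grip_force: 3.7
time: 9.67
tcp_pos: [0.4649, -0.2165, 0.3107]
```

View pics/w5c.png

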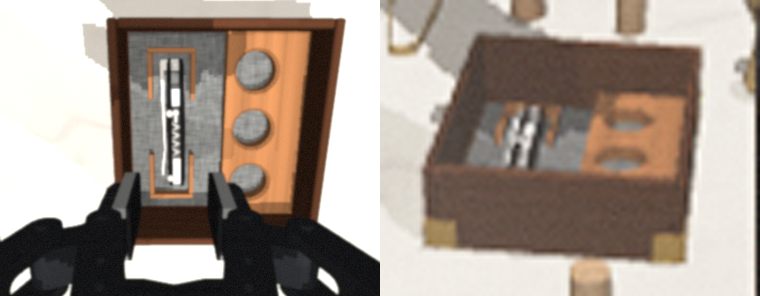

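Corkscrew lies flat between the rails. Next: the near cork at (0.5275,−0.372).

```bash
python3 -m crank '[[[-3.1,1.29,0],0],[[-3.1,1.29,0],0],[[-3.1,1.29,0],0],[[-3.1,1.29,0],0],[[-3.1,1.29,0],0]]' -0.3 25|head -2
python3 -m crank '[[[0,0,0],0],[[0,0,3],0],[[0,0,3],0],[[0,0,0],0],[[0,0,0],0]]'|head -3
python3 - <<'E'
from h import *
f=shot('wrist')
np.set_printoptions(precision=4,suppress=True)
for d in r.find_in(f,'wine_cork_a'): print(d['p'],d['location'],world(f,d['location'],.03))
cv2.imwrite('pics/w6.png',np.clip(np.asarray(f['image'])[...,::-1].astype(float)*1.5,0,255).astype(np.uint8))
import pickle;pickle.dump(f,open('w6.pkl','wb'))
E
```

```text
time: 10.18
tcp_pos: [0.5268, -0.3717, 0.3038]
time: 10.6
tcp_pos: [0.5259, -0.3698, 0.2437]
orientation: [-3.136, -0.004, 1.559]
0.92 [193.1, 306.9] [ 0.4829 -0.4284  0.03  ]
0.76 [259.8, 224.3] [ 0.5273 -0.3708  0.03  ]
0.62 [298.8, 324.8] [ 0.5529 -0.4428  0.03  ]
```

View pics/w6.png

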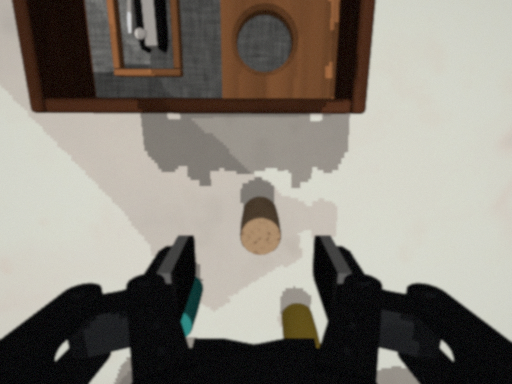

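Cork top at (260,236), centred between the fingers; decoys are behind and clear of the fingers.

```bash
python3 - <<'E'
from h import *
import pickle
np.set_printoptions(precision=4,suppress=True)
f=pickle.load(open('w6.pkl','rb'))
for n,p,z in [('cork',(260.5,236),.043),('wellL',(233,38),.02),('wellR',(298,38),.02),('wellB',(265,75),.02),('blkL',(222,97),.02),('blkR',(335,97),.02),('rimL',(33,111),.058),('rimR',(364,111),.058)]: print(n,world(f,p,z))
E
python3 -m crank '[[[-0.2,0.1,2],0],[[0,0,2],0],[[0,0,1.2],0],[[0,0,0],0]]'
python3 -m crank '[[[0,0,0],0],[[0,0,0],0],[[0,0,0],0],[[0,0,0],0]]' 1 25
```

```text
cork [ 0.5275 -0.3729  0.043 ]
wellL [ 0.5133 -0.2647  0.02  ]
wellR [ 0.5492 -0.2652  0.02  ]
wellB [ 0.531  -0.2842  0.02  ]
blkL [ 0.5061 -0.2959  0.02  ]
blkR [ 0.5713 -0.2966  0.02  ]
rimL [ 0.4204 -0.3018  0.058 ]
rimR [ 0.5763 -0.3037  0.058 ]
time: 11.03
tcp_pos: [0.5276, -0.372, 0.1934]
orientation: [-3.139, -0.002, 1.56]
force: [-0.4, 0.2, -0.6]
gripper_width: 0.0554
grip_force: 0.0
time: 11.37
tcp_pos: [0.5283, -0.3733, 0.1963]
orientation: [3.139, 0.001, 1.559]
force: [-0.5, -0.1, 4.6]
gripper_width: 0.0226
grip_force: 24.8
```

```bash
python3 -m crank '[[[0,0,-2.5],0],[[0,0,-3.5],0],[[0,0,-3],0],[[0,0,0],0],[[0,0,0],0]]'|head -2
python3 -m crank '[[[3.5,0.05,0],0],[[3.5,0.05,0],0],[[3.5,0.05,0],0],[[0.2,0,0],0],[[0,0,0],0]]'
python3 - <<'E'
from h import *
f=shot('wrist')
cv2.imwrite('pics/w7.png',np.clip(np.asarray(f['image'])[...,::-1].astype(float)*1.5,0,255).astype(np.uint8))
import pickle;pickle.dump(f,open('w7.pkl','wb'))
E
```

```text
time: 11.78
tcp_pos: [0.5283, -0.3733, 0.2872]
time: 12.2
tcp_pos: [0.5311, -0.2625, 0.2832]
orientation: [-3.139, -0.003, 1.565]
force: [0.5, -0.7, 0.0]
gripper_width: 0.0225
grip_force: 24.7
```

View pics/w7.png

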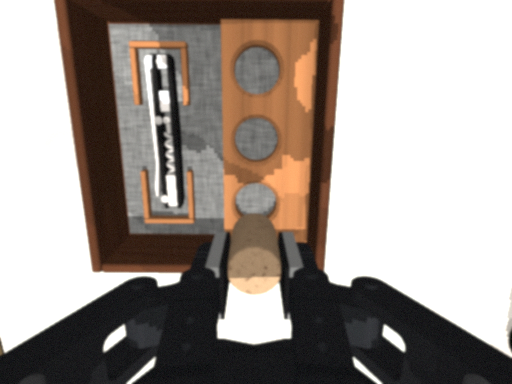

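Cork held upright over the near well; the other wells show at (258,67) and (256,137).

```bash
python3 - <<'E'
from h import *
import pickle
np.set_printoptions(precision=4,suppress=True)
f=pickle.load(open('w7.pkl','rb'))
for n,p,z in [('w+',(258,67),.02),('w0',(256,137),.02),('corktop',(254,272),.287-.152)]: print(n,world(f,p,z))
E
python3 -m crank '[[[-0.3,0,3],0],[[0,0,3],0],[[0,0,1],0],[[0,0,0.6],0],[[0,0,0.3],0]]'
python3 -m crank '[[[0,0,0.2],0],[[0,0,0],0],[[0,0,0],0]]'
```

```text
w+ [ 0.533  -0.1689  0.02  ]
w0 [ 0.5314 -0.2159  0.02  ]
corktop [ 0.5299 -0.2593  0.135 ]
time: 12.67
tcp_pos: [0.5302, -0.27, 0.205]
orientation: [-3.14, 0.0, 1.558]
force: [0.9, -0.1, -0.2]
gripper_width: 0.0226
grip_force: 24.7
time: 12.92
tcp_pos: [0.5309, -0.2693, 0.2047]
orientation: [3.14, 0.001, 1.559]
force: [0.3, -0.2, 0.5]
gripper_width: 0.0227
grip_force: 24.7
```

```bash
python3 -m crank '[[[0.2,0,0.3],0],[[0,0,0.2],0],[[0,0,0],0]]'
python3 -m crank '[[[0,0,0.2],0],[[0,0,0],0],[[0,0,0],0]]'
```

```text
time: 13.17
tcp_pos: [0.531, -0.2681, 0.2021]
orientation: [3.138, 0.0, 1.559]
force: [-4.4, 2.1, 19.6]
gripper_width: 0.0228
grip_force: 26.7
time: 13.42
tcp_pos: [0.531, -0.2685, 0.2012]
orientation: [3.137, 0.0, 1.559]
force: [-6.8, 3.0, 26.8]
gripper_width: 0.0223
grip_force: 28.3
```

```bash
python3 -m crank '[[[0,0,-0.2],0],[[0,0,0],0],[[0,0,0],0]]' 0.2|tail -2
python3 -m crank '[[[0,0,-1],0],[[0,0,-3],0],[[0,0,-4],0],[[0,0,-1],0],[[3.7,-0.2,0],0]]'|head -2
python3 -m crank '[[[3.7,-0.2,0],0],[[3.7,-0.2,0],0],[[3.7,-0.2,0],0],[[3.7,-0.2,0],0],[[3.7,-0.2,0],0]]' -0.3 25|head -2
python3 -m crank '[[[3.7,-0.2,0],0],[[0,0,3],0],[[0,0,1],0],[[0,0,0],0]]'
python3 - <<'E'
from h import *
f=shot('wrist');g=shot('side')
np.set_printoptions(precision=4,suppress=True)
for d in r.find_in(f,'wine_cork_a'): print(d['p'],d['location'],world(f,d['location'],.03))
a=np.clip(np.asarray(f['image'])[60:360,80:460,::-1].astype(float)*1.5,0,255).astype(np.uint8)
b=cv2.resize(np.asarray(g['image'])[170:265,200:322,::-1],(380,296),interpolation=cv2.INTER_CUBIC)
cv2.imwrite('pics/w8.png',np.hstack([a[:296],b]))
import pickle;pickle.dump(f,open('w8.pkl','wb'))
E
```

```text
gripper_width: 0.0341
grip_force: 0.0
time: 14.08
tcp_pos: [0.5289, -0.2373, 0.2939]
time: 14.5
tcp_pos: [0.5207, -0.043, 0.2889]
time: 14.83
tcp_pos: [0.5184, -0.0071, 0.2469]
orientation: [-3.137, 0.001, 1.561]
force: [0.1, -1.5, -0.2]
gripper_width: 0.0557
grip_force: 0.0
0.57 [259.2, 219.9] [ 0.5197 -0.0074  0.03  ]
```

View pics/w8.png

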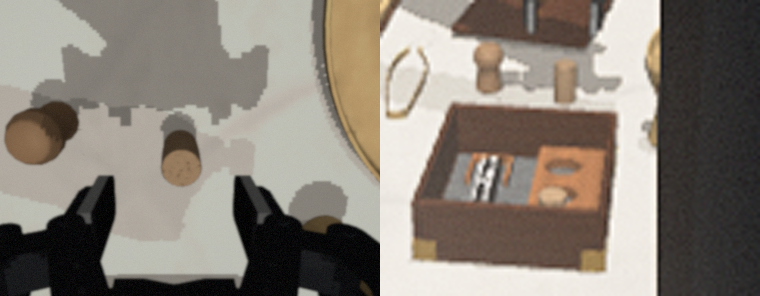

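```bash
python3 - <<'E'
from h import *
import pickle
np.set_printoptions(precision=4,suppress=True)
f=pickle.load(open('w8.pkl','rb'))
print(world(f,(262,229),.043),r.get_obs()['tcp_pos'])
t=shot('top');print([(d['p'],world(t,d['location'],.06)) for d in r.find_in(t,'bar_jigger')],world(t,(269,164),.06))
E
```

```text
[ 0.5212 -0.0082  0.043 ] [ 0.5199 -0.0096  0.2495]
[(0.69, array([ 0.6237, -0.0736,  0.06  ]))] [ 0.628  -0.0861  0.06  ]
```

```bash
python3 -m crank '[[[0.1,0.1,2],0],[[0,0,2],0],[[0,0,1.4],0],[[0,0,0],0]]'|head -2
python3 -m crank '[[[0,0,0],0],[[0,0,0],0],[[0,0,0],0],[[0,0,0],0]]' 1 25
python3 -m crank '[[[0,0,-2.5],0],[[0,0,-3.5],0],[[0,0,-3],0],[[0,0,0],0]]'|head -2
```

```text
time: 15.42
tcp_pos: [0.5199, -0.0075, 0.1933]
time: 15.75
tcp_pos: [0.5211, -0.0071, 0.196]
orientation: [3.139, -0.0, 1.559]
force: [-1.0, -1.2, 4.8]
gripper_width: 0.0226
grip_force: 24.7
time: 16.08
tcp_pos: [0.5226, -0.0075, 0.2902]
```

```bash
python3 -m crank '[[[-3.5,0.2,0],0],[[-3.5,0.2,0],0],[[-3.5,0.2,0],0],[[-3.5,0.2,0],0],[[-3.5,0.2,0],0]]'|head -2
python3 -m crank '[[[-3.4,0.2,0],0],[[0,0,0],0],[[0,0,0],0]]'
python3 -c "
from h import *
f=shot('wrist')
cv2.imwrite('pics/w9.png',np.clip(np.asarray(f['image'])[...,::-1].astype(float)*1.5,0,255).astype(np.uint8))"
```

```text
time: 16.5
tcp_pos: [0.5284, -0.1831, 0.2851]
time: 16.75
tcp_pos: [0.5295, -0.2183, 0.2851]
orientation: [3.141, 0.001, 1.555]
force: [-0.2, 0.9, -0.4]
gripper_width: 0.0224
grip_force: 24.8
```

View pics/w9.png

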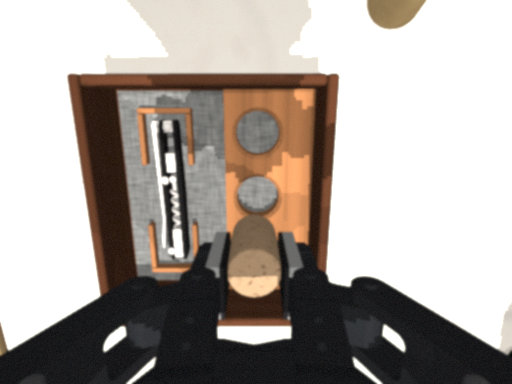

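```bash
python3 - <<'E'
from h import *
np.set_printoptions(precision=4,suppress=True)
f=shot('wrist')
R=cv2.Rodrigues(np.array(f['rvec'],float))[0];print(-R.T@np.array(f['tvec'],float).ravel(),r.get_obs()['tcp_pos'])
obs=[((32,48,20),(257,131)),((-51.5,62,15),(144,113)),((-20.5,62,15),(188,113)),((-51.5,-62,15),(155,266)),((-20.5,-62,15),(195,266)),((8,79,20),(224,89)),((72,79,20),(314,89)),((-79,86,58),(69,77)),((79,86,58),(338,75))]
print(*fit([(f,np.array(m)/1000,p) for m,p in obs],[.5,-.2,0]))
print(world(f,(257,131),.02))
E
```

```text
[ 0.5298 -0.1461  0.2551] [ 0.5302 -0.215   0.2845]
[ 0.4999 -0.2156 -0.0173] [[ 1.2  3. ]
 [-1.1  0.3]
 [-2.3  0.5]
 [ 1.2  1.4]
 [-1.3  1.6]
 [-0.  -0.3]
 [ 2.   0.1]
 [-2.4 -4.4]
 [ 3.2 -1.2]]
[ 0.5319 -0.1661  0.02  ]
```

```bash
python3 -m crank '[[[0,0.1,3],0],[[0,0,3],0],[[0,0,1],0],[[0,0,0.5],0],[[0,0,0],0]]'
python3 -m crank '[[[0,0,0.3],0],[[0,0,0.2],0],[[0,0,0],0]]'
python3 -m crank '[[[0,0,0.2],0],[[0,0,0],0],[[0,0,0],0]]'
```

```text
time: 17.27
tcp_pos: [0.5315, -0.2157, 0.2097]
orientation: [3.141, 0.002, 1.561]
force: [0.3, -3.7, -2.5]
gripper_width: 0.0225
grip_force: 26.6
time: 17.52
tcp_pos: [0.5315, -0.216, 0.2049]
orientation: [3.14, 0.002, 1.56]
force: [0.3, -4.7, 0.3]
gripper_width: 0.0225
grip_force: 26.8
time: 17.77
tcp_pos: [0.5314, -0.216, 0.2028]
orientation: [3.141, 0.001, 1.559]
force: [0.4, -4.9, 0.7]
gripper_width: 0.0221
grip_force: 26.9
```

```bash
python3 -m crank '[[[-0.2,0,0],0],[[0,0,0.2],0],[[0,0,0],0]]'
python3 -m crank '[[[0,0,0.15],0],[[0,0,0],0],[[0,0,0],0]]'
```

```text
time: 18.02
tcp_pos: [0.5312, -0.2171, 0.2003]
orientation: [-3.141, -0.002, 1.56]
force: [0.8, -1.4, 2.9]
gripper_width: 0.0224
grip_force: 27.0
time: 18.27
tcp_pos: [0.5312, -0.2173, 0.2]
orientation: [-3.141, -0.003, 1.56]
force: [-1.5, 0.4, 10.9]
gripper_width: 0.0225
grip_force: 28.1
```

```bash
python3 -m crank '[[[0,0,-0.2],0],[[0,0,0],0],[[0,0,0],0]]' 0.2|tail -2
python3 -m crank '[[[0,0,-1],0],[[0,0,-3],0],[[0,0,-4],0],[[0,0,-1],0],[[3.65,-0.8,0],0]]'|head -2
python3 -m crank '[[[3.65,-0.8,0],0],[[3.65,-0.8,0],0],[[3.65,-0.8,0],0],[[3.65,-0.8,0],0],[[3.65,-0.8,0],0]]' -0.3 25|head -2
python3 -m crank '[[[3.65,-0.8,0],0],[[3.65,-0.8,0],0],[[3.65,-0.8,0],0],[[3.65,-0.8,0],0],[[3.65,-0.8,0],0]]'|head -2
python3 -m crank '[[[3.65,-0.8,0],0],[[3.65,-0.8,0],0],[[3.65,-0.8,0],0],[[3.65,-0.8,0],0],[[3.65,-0.8,0],0]]'|head -2
python3 -m crank '[[[0,0,3],0],[[0,0,1],0],[[0,0,0],0]]'
python3 - <<'E'
from h import *
np.set_printoptions(precision=4,suppress=True)
f=shot('wrist');cv2.imwrite('pics/w10.png',np.asarray(f['image'])[...,::-1])
for d in r.find_in(f,'wine_cork_a'): print(d['p'],d['location'],world(f,d['location'],.03))
for d in r.find_in(f,'champagne_cork_a'): print('ch',d['p'],d['location'],world(f,d['location'],.03))
print(r.get_obs()['tcp_pos'],r.get_obs()['joints'])
g=shot('side','s1.png')
for d in r.find_in(g,'wine_cork_a'): print('side',d['p'],d['location'],world(g,d['location'],.04))
E
```

```text
gripper_width: 0.0338
grip_force: 0.0
time: 18.93
tcp_pos: [0.5245, -0.1882, 0.2963]
time: 19.35
tcp_pos: [0.4848, 0.0033, 0.2915]
time: 19.77
tcp_pos: [0.4468, 0.1863, 0.2916]
time: 20.18
tcp_pos: [0.4088, 0.3693, 0.2915]
time: 20.43
tcp_pos: [0.4085, 0.3669, 0.2491]
orientation: [-3.138, 0.005, 1.56]
force: [0.3, -0.6, 0.5]
gripper_width: 0.0553
grip_force: 0.0
0.59 [252.7, 215.4] [0.4059 0.368  0.03  ]
ch 0.58 [441.7, 201.5] [0.5221 0.3759 0.03  ]
[0.4107 0.3662 0.2521] [-1.2908  0.5221  0.6432  2.0006 -0.4484  0.7605 -0.3937]
side 0.55 [256.4, 292.4] [ 0.5548 -0.4814  0.04  ]
side 0.53 [237.0, 155.4] [0.4058 0.3115 0.04  ]
side 0.53 [253.5, 231.0] [ 0.5267 -0.2488  0.04  ]
side 0.48 [221.2, 282.2] [ 0.4773 -0.4573  0.04  ]
```

```bash
python3 -m crank '[[[0.15,-0.35,2],0],[[0,0,2],0],[[0,0,1.5],0],[[0,0,0],0]]'|head -2
python3 -m crank '[[[0,0,0],0],[[0,0,0],0],[[0,0,0],0],[[0,0,0],0]]' 1 25
python3 -m crank '[[[0,0,-2.5],0],[[0,0,-3.5],0],[[0,0,-3],0],[[0,0,0],0]]'
python3 - <<'E'
from h import *
np.set_printoptions(precision=4,suppress=True)
f=shot('wrist','w11.png')
a=np.asarray(f['image'])[150:350,150:362,::-1];g=cv2.imread('pics/s1.png')[190:270,200:290]
h=cv2.imread('pics/w7.png')[150:350,150:362]
cv2.imwrite('pics/m1.png',np.hstack([np.clip(a*1.5,0,255).astype(np.uint8),h,cv2.resize(g,(225,200),interpolation=cv2.INTER_CUBIC)]))
E
```

```text
time: 21.02
tcp_pos: [0.4058, 0.3681, 0.1948]
time: 21.35
tcp_pos: [0.4071, 0.3692, 0.1977]
orientation: [3.14, -0.002, 1.559]
force: [-0.2, -0.5, 5.2]
gripper_width: 0.0221
grip_force: 25.2
time: 21.68
tcp_pos: [0.4084, 0.3699, 0.292]
orientation: [3.135, -0.009, 1.559]
force: [0.5, 0.1, 0.5]
gripper_width: 0.022
grip_force: 24.7
```

View pics/m1.png

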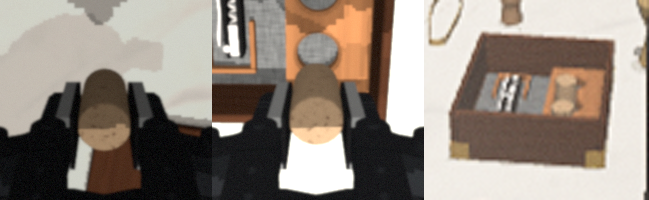

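Right panel: both corks stand in the near and middle wells. Left panel: the third cork is held upright.

```bash
python3 -m crank '[[[-3.58,0.87,0],0],[[-3.58,0.87,0],0],[[-3.58,0.87,0],0],[[-3.58,0.87,0],0],[[-3.58,0.87,0],0]]'|head -2
python3 -m crank '[[[-3.58,0.87,0],0],[[-3.58,0.87,0],0],[[-3.58,0.87,0],0],[[-3.58,0.87,0],0],[[-3.58,0.87,0],0]]'|head -2
python3 -m crank '[[[-3.58,0.87,0],0],[[-3.58,0.87,0],0],[[-3.58,0.87,0],0],[[-3.58,0.87,0],0],[[-3.58,0.87,0],0]]'|head -2
python3 -m crank '[[[0,0,0],0],[[0,0,0],0],[[0,0,0],0]]'
python3 - <<'E'
from h import *
shot('wrist','w12.png')
for i in range(6):
    shot('wrist');print(r.get_obs()['tcp_pos'])
E
```

```text
time: 22.15
tcp_pos: [0.4473, 0.188, 0.2857]
time: 22.57
tcp_pos: [0.4888, 0.0086, 0.2856]
time: 22.98
tcp_pos: [0.5305, -0.1708, 0.2854]
time: 23.23
tcp_pos: [0.5303, -0.1688, 0.2853]
orientation: [-3.14, -0.001, 1.559]
force: [0.1, 0.4, -0.4]
gripper_width: 0.0225
grip_force: 24.7
[ 0.53060209 -0.16749891  0.28553264]
[ 0.53070282 -0.16742776  0.28569245]
[ 0.53076779 -0.16755248  0.28585096]
[ 0.53079571 -0.16777072  0.28599371]
[ 0.53079859 -0.16803054  0.28608804]
[ 0.53080916 -0.16827478  0.2861502 ]
```

```bash
python3 -m crank '[[[0.05,0.15,3],0],[[0,0,3],0],[[0,0,1],0],[[0,0,0.5],0],[[0,0,0],0]]'
python3 -m crank '[[[0,0,0.3],0],[[0,0,0.2],0],[[0,0,0],0]]'
python3 -m crank '[[[0,0,0.2],0],[[0,0,0],0],[[0,0,0],0]]'
```

```text
time: 24.0
tcp_pos: [0.5321, -0.1688, 0.2107]
orientation: [-3.14, -0.0, 1.56]
force: [-0.2, -0.1, 0.1]
gripper_width: 0.022
grip_force: 24.7
time: 24.25
tcp_pos: [0.5325, -0.169, 0.2069]
orientation: [3.14, 0.0, 1.56]
force: [0.4, -0.2, -0.1]
gripper_width: 0.0223
grip_force: 24.7
time: 24.5
tcp_pos: [0.5323, -0.1688, 0.2044]
orientation: [3.141, -0.0, 1.56]
force: [-0.3, -0.2, -0.3]
gripper_width: 0.0225
grip_force: 24.7
```

```bash
python3 -m crank '[[[0,0,0.2],0],[[0,0,0.1],0],[[0,0,0],0]]'|sed -n '2p;4p'
python3 -m crank '[[[0,0,0.2],0],[[0,0,0],0],[[0,0,0],0]]'|sed -n '2p;4p'
```

```text
tcp_pos: [0.5325, -0.1694, 0.2035]
force: [-4.8, 2.0, 19.8]
tcp_pos: [0.5327, -0.1697, 0.2023]
force: [-6.4, 3.1, 25.1]
```

```bash
python3 -m crank '[[[0,0,-0.2],0],[[0,0,0],0],[[0,0,0],0]]' 0.2|tail -2
python3 -m crank '[[[0,0,-1],0],[[0,0,-3],0],[[0,0,-4],0],[[0,0,-1],0],[[3.43,-0.62,0],0]]'|head -2
python3 -m crank '[[[3.43,-0.62,0],0],[[3.43,-0.62,0],0],[[3.43,-0.62,0],0],[[3.43,-0.62,0],0],[[3.43,-0.62,0],0]]' -0.3 25|head -2
python3 -m crank '[[[3.43,-0.62,0],0],[[3.43,-0.62,0],0],[[3.43,-0.62,0],0],[[3.43,-0.62,0],0],[[3.43,-0.62,0],0]]'|head -2
python3 -m crank '[[[0,0,0],0.075],[[0,0,0],0.075],[[0,0,0],0],[[0,0,0],0]]'
python3 - <<'E'
from h import *
import pickle
f=shot('wrist','w13.png');pickle.dump(f,open('w13.pkl','wb'));g=shot('side','s2.png')
a=np.clip(np.asarray(f['image'])[...,::-1]*1.5,0,255).astype(np.uint8)
b=cv2.resize(np.asarray(g['image'])[190:270,200:290,::-1],(288,256),interpolation=cv2.INTER_CUBIC)
t=cv2.resize(np.asarray(shot('top')['image'])[170:230,275:340,::-1],(288,266),interpolation=cv2.INTER_CUBIC)[:128*2]
m=np.zeros((512,800,3),np.uint8);m[:384,:512]=a;m[:256,512:]=b;m[256:,512:]=t;cv2.imwrite('pics/m2.png',m)
E
```

```text
gripper_width: 0.034
grip_force: 0.0
time: 25.67
tcp_pos: [0.5275, -0.1411, 0.296]
time: 26.08
tcp_pos: [0.4968, 0.0389, 0.2915]
time: 26.5
tcp_pos: [0.4677, 0.2108, 0.2915]
time: 26.83
tcp_pos: [0.4682, 0.2092, 0.2912]
orientation: [3.142, 0.0, 1.411]
force: [0.0, -0.3, 0.1]
gripper_width: 0.0552
grip_force: 0.0
```

View pics/m2.png

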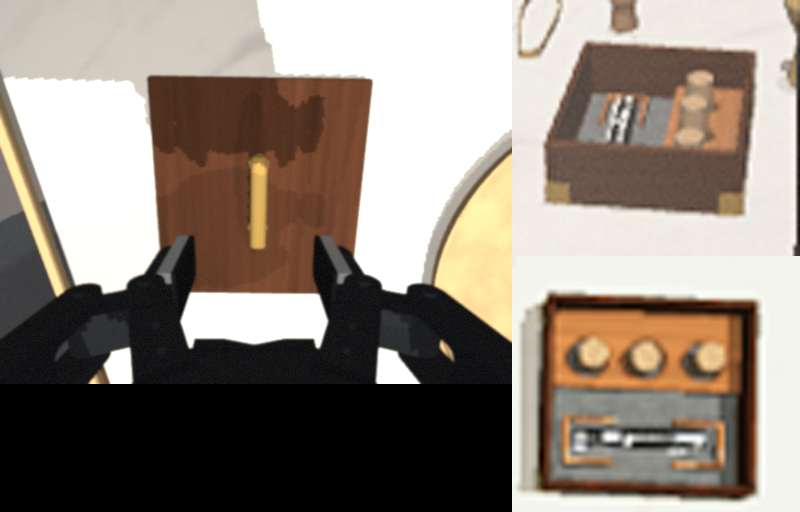

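All three corks stand in their wells and the corkscrew lies flat. Lid corners at (149,77), (372,80), (355,294), (164,292); pull from (259,157) to (258,249).

```bash
python3 - <<'E'
from h import *
import pickle
np.set_printoptions(precision=4,suppress=True)
f=pickle.load(open('w13.pkl','rb'))
L=[((-82,89,16),(149,77)),((82,89,16),(372,80)),((82,-89,16),(355,294)),((-82,-89,16),(164,292)),((0,35,41),(259,156)),((0,-35,41),(258,250))]
print(*fit([(f,np.array(m)/1000,p) for m,p in L],[.46,.2,-.16]))
print(*fit([(f,np.array(m)/1000,p) for m,p in L[:4]],[.46,.2,-.16]))
print(world(f,(259,156),.041),world(f,(258,250),.041),r.get_obs()['tcp_pos'])
E
```

```text
[ 0.4706  0.207  -0.1626] [[-3.5 -0.4]
 [ 1.5 -2.8]
 [-2.6  0.2]
 [-0.4  1.8]
 [ 0.6  1.2]
 [ 0.9 -0.1]]
[ 0.4719  0.2062 -0.1683] [[-0.9 -0.3]
 [ 4.  -1.3]
 [-1.8  1.3]
 [ 0.6  1.9]]
[0.476  0.2424 0.041 ] [0.4643 0.1725 0.041 ] [0.4684 0.2087 0.2913]
```

```bash
python3 -m crank '[[[-0.1,0.2,3],0],[[0,0,3],0],[[0,0,2.5],0],[[0,0,1],0],[[0,0,0],0]]'|sed -n '2p;4p'
python3 -m crank '[[[0,0,0],0],[[0,0,0],0],[[0,0,0],0],[[0,0,0],0],[[0,0,0],0]]' 1 80
python3 -m crank '[[[0,0,0],0],[[0,0,0],0],[[0,0,-0.5],0],[[0,0,-1],0],[[0,0,-1.5],0]]'
```

```text
tcp_pos: [0.4695, 0.2071, 0.1944]
force: [0.3, -0.0, 0.3]
time: 27.82
tcp_pos: [0.4708, 0.208, 0.1978]
orientation: [3.14, -0.002, 1.409]
force: [-0.8, -0.7, 5.2]
gripper_width: 0.01
grip_force: 78.8
time: 28.23
tcp_pos: [0.4694, 0.2078, 0.2263]
orientation: [-3.14, 0.001, 1.41]
force: [-0.9, 0.4, -3.0]
gripper_width: 0.0101
grip_force: 78.3
```

```bash
python3 -m crank '[[[0,0,-2.5],0],[[0,0,-3],0],[[0,0,-3],0],[[0,0,-1.5],-0.073],[[0,0,0],-0.072]]'|sed -n '2,4p'
python3 -m crank '[[[-1.5,0.14,0],0],[[-3,0.26,0],0],[[-3.5,0.3,0],0],[[-3.5,0.3,0],0],[[-3.5,0.3,0],0]]'|head -2
python3 -m crank '[[[-3.5,0.3,0],0],[[-3.5,0.3,0],0],[[-3.5,0.3,0],0],[[-3.5,0.3,0],0],[[-3.5,0.3,0],0]]'|head -2
python3 -m crank '[[[-3.5,0.3,0],0],[[-3.5,0.3,0],0],[[-2.5,0.24,0],0],[[-0.5,0,0],0],[[0,0,0],0]]'|head -2
python3 -m crank '[[[0,0,0],0],[[0,0,0],0],[[0,0,0],0]]'
python3 - <<'E'
from h import *
for i in range(6):
    f=shot('wrist');print(r.get_obs()['tcp_pos'],r.get_obs()['orientation'][2])
cv2.imwrite('pics/w14.png',np.asarray(f['image'])[...,::-1])
E
```

```text
tcp_pos: [0.4711, 0.2078, 0.3304]
orientation: [3.136, -0.004, 1.558]
force: [0.4, 0.5, -3.7]
time: 29.07
tcp_pos: [0.4797, 0.0554, 0.3262]
time: 29.48
tcp_pos: [0.4915, -0.1198, 0.3262]
time: 29.9
tcp_pos: [0.498, -0.2205, 0.3263]
time: 30.15
tcp_pos: [0.4997, -0.216, 0.3259]
orientation: [-3.141, -0.001, 1.557]
force: [-0.1, -0.1, -2.9]
gripper_width: 0.0099
grip_force: 78.4
[ 0.49974155 -0.21610063  0.32597988] 1.5569024466966526
[ 0.49976251 -0.21627849  0.32603956] 1.5567855272099023
[ 0.4997493  -0.21651761  0.32611488] 1.5563697180548095
[ 0.49974894 -0.21678056  0.32614035] 1.5559565639881474
[ 0.49968189 -0.21699472  0.32616318] 1.5556340401356863
[ 0.4996462  -0.21718114  0.32617295] 1.5553054404493845
```

```bash
python3 -m crank '[[[0,0,2.5],0],[[0,0,2.5],0],[[0,0,1.2],0],[[0,0,0],0],[[0,0,0],0]]'|sed -n '2,4p'
python3 -m crank '[[[0,0,0.4],0],[[0,0,0.3],0],[[0,0,0.2],0],[[0,0,0],0],[[0,0,0],0]]'|sed -n '2,4p'
python3 -m crank '[[[0,0,0.2],0],[[0,0,0],0],[[0,0,0],0]]'|sed -n '2,4p'
```

```text
tcp_pos: [0.4996, -0.2178, 0.2641]
orientation: [-3.141, 0.0, 1.554]
force: [0.2, -0.2, -2.4]
tcp_pos: [0.4996, -0.2176, 0.2554]
orientation: [3.141, -0.0, 1.555]
force: [0.1, 0.2, -3.5]
tcp_pos: [0.4995, -0.2176, 0.2532]
orientation: [-3.142, -0.0, 1.555]
force: [0.1, -0.5, -3.6]
```

```bash
python3 -m crank '[[[0,0,0.2],0],[[0,0,0],0],[[0,0,0],0]]'|sed -n '2,4p'
python3 -m crank '[[[0,0,0.2],0],[[0,0,0],0],[[0,0,0],0]]'|sed -n '2,4p'
```

```text
tcp_pos: [0.4995, -0.2176, 0.251]
orientation: [-3.141, -0.0, 1.555]
force: [-0.4, -0.1, -3.3]
tcp_pos: [0.4997, -0.2179, 0.2498]
orientation: [3.141, -0.0, 1.554]
force: [-2.1, 0.6, 4.6]
```

```bash
python3 -m crank '[[[0,0,0.1],0],[[0,0,0],0],[[0,0,-0.1],0]]'|sed -n '2,4p'
python3 -m crank '[[[0,0,0],0],[[0,0,0],0],[[0,0,0],0],[[0,0,0],0]]' 0.2|sed -n '2,6p'
python3 -m crank '[[[0,0,-0.5],0],[[0,0,-1],0],[[0,0,-2],0],[[0,0,-4],0],[[0,0,-3],0]]'|sed -n '2,4p'
python3 -m crank '[[[0,0,0],0],[[0,0,0],0],[[0,0,0],0]]'|sed -n '2,4p'
python3 - <<'E'
from h import *
np.set_printoptions(precision=4,suppress=True)
f=shot('wrist','w15.png');g=shot('side','s3.png')
for n,q in (('w',f),('s',g)): 
    for d in r.find_in(q,'box_lid'): print(n,d['p'],d['location'],world(q,d['location'],.068),world(q,d['location'],.016))
# edges of the lid: project expected corners and compare edge offsets along each side
yaw=-.016;c,s=np.cos(yaw),np.sin(yaw)
for q,nm in ((f,'w'),(g,'s')):
    im=cv2.GaussianBlur(cv2.cvtColor(np.asarray(q['image']),cv2.COLOR_RGB2GRAY),(3,3),0).astype(float)
    for side,a,b in (('-x',(-82,-60),(-82,80)),('+x',(82,-60),(82,80)),('+y',(-70,89),(70,89)),('-y',(-70,-89),(70,-89))):
        out=[]
        for z in (.068,):
          for k in (0,.25,.5,.75,1):
            m=np.array(a)+(np.array(b)-a)*k;n=np.array([np.sign(float(side[0]+'1')),0]) if side[1]=='x' else np.array([0,float(side[0]+'1')])
            v=[]
            for d in np.arange(-12,12.5,.5):
                x,y=(m+n*d)/1000;u,w=pix(q,[.4997+c*x-s*y,-.2174+s*x+c*y,z])
                v.append(im[int(round(w)),int(round(u))] if 0<=w<384 and 0<=u<512 else np.nan)
            gr=np.abs(np.diff(v));out.append((-12+.5*np.nanargmax(gr),int(np.nanmax(gr))) if not np.all(np.isnan(gr)) else None)
        print(nm,side,out)
E
```

```text
tcp_pos: [0.4996, -0.2179, 0.2498]
orientation: [3.141, -0.0, 1.554]
force: [-0.2, -0.2, -3.6]
tcp_pos: [0.4997, -0.2177, 0.249]
orientation: [3.142, 0.0, 1.555]
force: [0.6, 0.4, -0.0]
gripper_width: 0.0346
grip_force: 0.0
tcp_pos: [0.4995, -0.2182, 0.3566]
orientation: [3.141, 0.001, 1.554]
force: [1.1, 0.0, 0.1]
tcp_pos: [0.4993, -0.2174, 0.3544]
orientation: [3.141, -0.001, 1.555]
force: [-0.3, 0.3, -1.0]
w 0.61 [252.4, 166.7] [ 0.4976 -0.1975  0.068 ] [ 0.4972 -0.2076  0.016 ]
s 0.81 [243.5, 218.5] [ 0.4984 -0.2342  0.068 ] [ 0.4876 -0.1465  0.016 ]
w -x [(np.float64(0.0), 43), (np.float64(0.0), 43), (np.float64(0.5), 34), (np.float64(-0.5), 37), (np.float64(-0.5), 41)]
w +x [(np.float64(-2.5), 38), (np.float64(-1.5), 38), (np.float64(-2.0), 40), (np.float64(-2.0), 41), (np.float64(-2.0), 39)]
w +y [(np.float64(-2.0), 44), (np.float64(-2.0), 29), (np.float64(-2.0), 29), (np.float64(-2.0), 25), (np.float64(-2.0), 42)]
w -y [(np.float64(-9.5), 2), (np.float64(0.5), 35), (np.float64(0.5), 41), (np.float64(9.0), 14), (np.float64(-11.5), 2)]
s -x [(np.float64(-2.0), 50), (np.float64(-2.0), 63), (np.float64(0.0), 60), (np.float64(-1.5), 63), (np.float64(-0.5), 26)]
s +x [(np.float64(1.5), 62), (np.float64(2.5), 61), (np.float64(0.5), 60), (np.float64(1.0), 59), (np.float64(-0.5), 45)]
s +y [(np.float64(-4.5), 37), (np.float64(-6.5), 23), (np.float64(-2.0), 60), (np.float64(-4.0), 63), (np.float64(-6.0), 62)]
s -y [(np.float64(4.5), 6), (np.float64(5.0), 6), (np.float64(5.5), 6), (np.float64(5.5), 6), (np.float64(6.0), 5)]
```

```bash
python3 -c "
from rig import r
print(r.sign_off())"
```

```text
the job is handed in; nothing more can be done
None
```

I packed the box and handed the job in: the corkscrew lies flat in its bay, a plain cork stands on the bottom of each well, and the lid measured level on the rim; the champagne corks and jigger were left alone, and the verdict wasn't returned.

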